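# Shorten the telescoping length stop by one hole

## Task

The telescoping length stop on the bench is set one hole too long for the next strips. Press its sprung button in, slide the inner tube into the outer tube, and let the button click up again in the very next hole, without running past it, so that the tube is locked there. Be gentle with the button and the stop plate (a firm hand push, never hammering), and leave the vial, brass weight, hexagon key and grip jaw beside it where they are.

Things in the scene. Friction and masses are not known exactly. Their poses are not given: they have to be found in the camera images.
- length_stop: Square outer tube, aluminium, 34 mm wide, 190 mm long, top 42 mm above the sheet, on a grey base plate fixed on the bench's glass sheet. Origin: on the sheet (7.5 mm above the worktop), under the tube's open mouth. x: tube axis, from the mouth along the outer tube, the way the inner tube is pushed in; z up. Saddle clamps cross it at x = 11-29 and 159-177 mm, 2.5 mm above its top.
- tube_mouth (a point): Centre of the mouth, 27 mm up. A 7 mm wide slot runs along the tube's top, with three wider holes, each 13 mm long: the first, 60 mm from the mouth, holds the button's shoulder at the start; the next is 31 to 45 mm further on (on a clamped strip set differently every time, not measured: found by feel or sight); the third 38 mm beyond that.
- inner_tube (a joint): Slide of the inner steel tube, with stop plate and button, in m: about 0 at the start (locked in the first hole, 1 mm of play each way), growing as it is pushed in; locked in the next hole it reads 0.031 to 0.045 (give or take 1 mm). Friction about 1 N, 2 to 4 N in all while the shoulder rubs under the slot's edges. With the button up in a hole it cannot slide.
- stop_button (a joint): Button travel, m: 0 fully up (locked in a hole), 0.0055 pressed to its stop; clear of the hole from 0.0035. Spring 2.5 N at the top, 5.3 N at the bottom. Let go between holes, its shoulder rests under the slot's edges at about 0.0035 and springs up by itself as soon as it comes under a hole; held down, it passes under the holes.
- button_top (a point): Centre of the top of the button's black thumb pad, 54 mm above the sheet when up. Pad: 22 mm along the tube, 16 mm across, 5 mm thick, 7 mm clear above the tube; it rides with the inner tube on a neck through the slot. At its +x end (x of the stop) a ridge across it, 4 mm long and 3.5 mm high: a fingertip that presses the pad can also drag the tube along +x.
- stop_face (a point): Centre, 37 mm above the sheet, of the outer face (turned away from the outer tube) of the grey upright stop plate on the end of the inner tube. Plate: 60 mm wide, 8 mm thick, from 10 to 64 mm above the sheet. Pushing this face along +x of the stop pushes the inner tube in. The sheet before this face is free; plate and mouth stay over 40 mm apart in the next hole.
- vial: Bystander: small brown glass vial with blue cap, 30 mm across, 66 mm tall, standing beside the outer tube. Origin under its foot.
- brass_weight: Bystander: knobbed brass weight, 24 mm across, 35 mm tall, standing beside the outer tube. Origin under its foot.
- hexagon_key: Bystander: L-shaped dark hexagon key, 82 x 32 x 9 mm, lying beyond the stop plate, to one side. Origin at its middle.
- grip_jaw: Bystander: serrated black steel grip jaw, 50 x 26 x 14 mm, lying beside the inner tube. Origin under its middle.

How it is judged:
By the outcome, as a careful person would: the job done as asked, in the order asked, and still so for the second after the job is handed in, with the robot touching nothing.
It also fails if it takes over 45 s, if anything falls off the work surface, if the arm or the gripper's body presses on something with over 40 N, if the wrist force passes 120 N, or if a joint passes its speed limit or range.

## Robot

A 6-joint arm with a two-finger parallel gripper is mounted at the origin on a cart in front of the work surface, level with it; the furniture and walls round the work are solid. World frame = base frame: x ahead of the robot, y to its left, z up, the work surface at z = 0. Lengths are in m, angles in rad, forces in N, time in s.
With the tool pointing down it reaches from about 0.35 to 0.975 m from the base axis. Payload 4.9 kg.
Tool frame: the origin (TCP) lies on the centre line of the jaws, within the pads' length; the fingertips stand ctrl.nose_length ahead of it and the grasp point (between the pads) lies 2 mm behind it (ctrl.nose_length is the distance from the TCP to the fingertips, in m); z points along the fingers, y is the direction in which the jaws open and shut (so a half turn about z gives the same grasp; the last joint's range is limited). The gripper opens to 85 mm and grips with 20 to 120 N. Pads are 22 mm wide; open, the fingers measure 114 mm over their backs; the gripper's body (76 mm by 85 mm) begins 54 mm behind the grasp point. The pads swing forward as they close: fully open they stand 13 mm farther back than shut.
Start: joints at [-1.259, 0.053, 1.613, -0, 1.476, -0.119], TCP at [0.261, -0.568, 0.248] pointing down, gripper open.
Joint ranges: [-3.01, 3.01], [-1.01, 2.22], [0.06, 2.58], [-1.02, 4.17], [0.09, 2.62], [-3.14, 3.14]. Speed limits (rad/s): [2.57, 2.57, 3.14, 3.14, 3.14, 3.14].

## Interface

Orientations are given as a rotation vector (axis times angle).
In Python, from station import sensors, get_image, order, ctrl gives the robot as it stands.
- The arm moves only by the tool move_arm, never from a script. Its argument "increments" is a list of rows, each a list of 5 numbers: the shift along the tool's x, y, z in cm, then the turn about the tool's z in degrees, then the finger opening in cm, from 0 to 8.54. In form: [[dx, dy, dz, twist, gripper], ...]. A call has 1 to 5 rows; each row is the pose to reach, as a shift and turn from the pose commanded when the call began, along the tool's axes at that moment; what a row does not reach only later rows make up. A row lasts 1/8 s, in which the tool goes at most 62.5 mm and 10.7 degrees, less where a joint would pass 70% of its speed; a pose out of reach is approached as far as the arm can. A call with a gripper value outside its range is refused whole. The fingers move at their own pace and stop on an object; "newtons" is the grip in N (left out, the last holds). Time passes only in rows, so rows that repeat a pose let the fingers close. It gives the time, the measured TCP pose, the force and the opening at its end, in the units of the state.
- sensors.get_obs(): the state, without advancing time (a new reading comes with each control period).
- get_image(name): name is "side" or "top" or "wrist"; returns a dict with "image" (480x640x3 uint8, red, green, blue), "K" (3x3 intrinsics, pixels), "D" ([k1, k2, p1, p2, k3] as OpenCV has them; the pictures are not rectified), "R" (3x3) and "t" (3): a world point X has camera coordinates R X + t. Camera axes: x right, y down, z forward; pixel columns grow to the right and rows downward; lengths in m; the calibration is good to about 2 mm. A picture is of the moment at which its call begins. There is no depth.
- order.finish_job(): hands the job in, once; it reports no verdict.
The state is a dict: "t": time; "q": joint angles; "dq": joint speeds; "effort": joint torques, N m; "tool_pos": TCP position; "tool_rot": TCP orientation; "contact_force": force on the tool from outside, world axes, zero at the start; "wrist_torque": the same for the moment, N m; "opening": finger opening in m.
Only numpy, scipy, OpenCV 4.12 (cv2) and the standard library are available. Lean on these libraries where they do the work, as an engineer would, in place of code of your own. Each camera call takes 0.05 s, during which the arm holds its last target.

## Working session

There is one attempt and no reset: what is moved stays moved. The work goes in short steps, Python scripts to look and compute and a tool call to move; the robot and the scene stay as the last step left them, time stands still between calls to the robot, and variables do not carry over. Pictures are saved under pics/ and viewed, and the job is handed in when it is done.

Besides the shell and the picture viewer there is one more tool, called after ">>>" in YAML: its name, and indented under it one key for each argument. move_arm: Moves the arm, as the interface text tells. Its arguments: {"type":"object","properties":{"increments":{"type":"array"},"newtons":{"type":"number"}},"required":["increments"]}

```bash
mkdir -p pics
cat > h.py <<'E'
import numpy as np, cv2
from station import sensors, get_image, order, ctrl
E
python3 - <<'E'
from h import *
o=sensors.get_obs()
for k in o: print(k,np.round(o[k],4))
print(ctrl.nose_length)
import pickle
for n in ("side","top","wrist"):
    d=get_image(n); pickle.dump(d,open(f"{n}0.pkl","wb")); cv2.imwrite(f"pics/{n}0.png",d["image"][:,:,::-1])
    print(n,d["K"].tolist(),np.round(d["D"],4),np.round(-d["R"].T@d["t"],3))
E
```

```text
t 0.0
q [-1.259   0.0534  1.6143 -0.      1.476  -0.119 ]
dq [-0.0018 -0.0007 -0.0005  0.0004  0.0004 -0.0004]
effort [-1.70000e-03 -3.93687e+01 -3.70182e+01 -1.00000e-04  7.10000e-03
 -0.00000e+00]
tool_pos [ 0.2608 -0.5673  0.247 ]
tool_rot [-3.0669e+00 -6.7110e-01  3.0000e-04]
contact_force [-0.4227  0.2357  0.5406]
wrist_torque [ 0.0515  0.0238 -0.014 ]
opening 0.0858
0.017
side [[544.4520614596472, 0.0, 322.90251613427006], [0.0, 544.4520614596472, 246.79433162251425], [0.0, 0.0, 1.0]] [-0.1678  0.      0.      0.      0.    ] [ 0.468 -0.865  0.503]
top [[617.8811469382135, 0.0, 320.447025924468], [0.0, 617.8811469382135, 236.41654401793818], [0.0, 0.0, 1.0]] [0.0545 0.     0.     0.     0.    ] [ 0.531 -0.14   0.921]
wrist [[420.92715536830985, 0.0, 317.9262964137671], [0.0, 420.92715536830985, 239.53976021537352], [0.0, 0.0, 1.0]] [-0.0797  0.      0.      0.      0.    ] [ 0.324 -0.539  0.375]
```

View pics/side0.png

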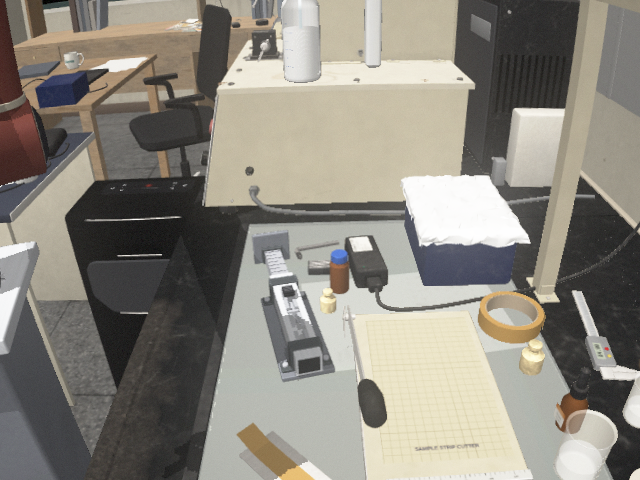

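View pics/top0.png

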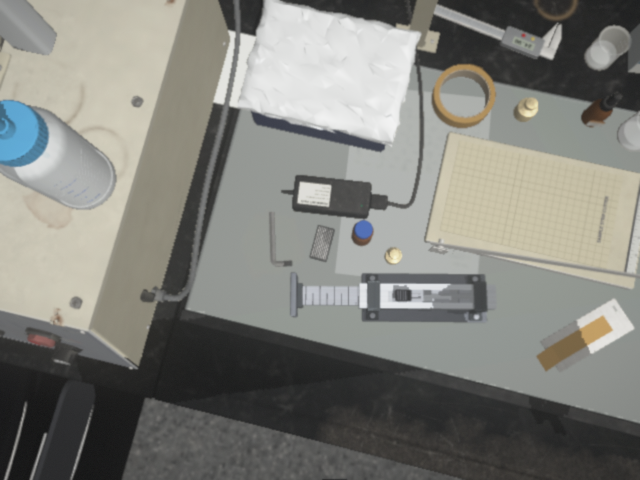

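View pics/wrist0.png

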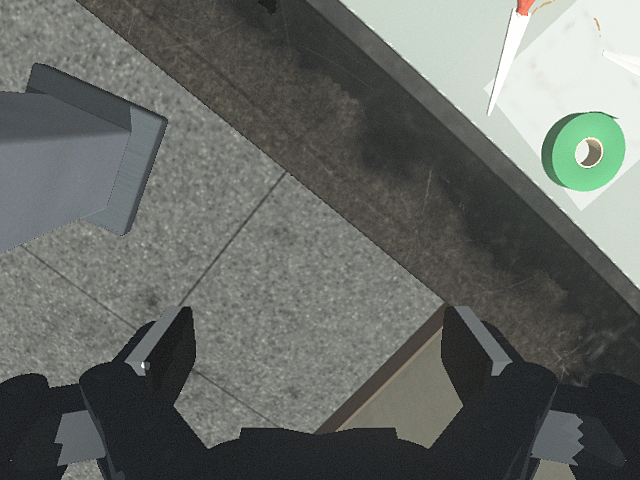

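The top picture shows the stop: plate near (294,295), mouth near (362,295), thumb pad near (403,295), outer tube end near (487,298). Enlarging next.

```bash
cat >> h.py <<'E'
def ray(d,px,z):
    u=cv2.undistortPoints(np.array([[px]],float),np.array(d["K"]),np.array(d["D"]))[0,0]
    R=np.array(d["R"]);t=np.array(d["t"]); c=-R.T@t
    v=R.T@np.array([u[0],u[1],1]); return c+v*(z-c[2])/v[2]
def proj(d,X):
    p,_=cv2.projectPoints(np.array(X,float).reshape(-1,1,3),cv2.Rodrigues(np.array(d["R"]))[0],np.array(d["t"],float),np.array(d["K"]),np.array(d["D"])); return p[:,0]
def crop(d,name,x0,y0,w,h,s):
    cv2.imwrite(f"pics/{name}.png",cv2.resize(d["image"][y0:y0+h,x0:x0+w,::-1],None,fx=s,fy=s,interpolation=cv2.INTER_CUBIC))
E
python3 - <<'E'
from h import *; import pickle
d=pickle.load(open("top0.pkl","rb")); crop(d,"topc",280,250,220,90,3.6)
for p in [(294,295),(362,295),(403,295),(487,298)]: print(ray(d,p,.05))
d=pickle.load(open("side0.pkl","rb")); crop(d,"sidec",240,220,140,165,3.6)
E
```

```text
[ 0.58801168 -0.0913068   0.05      ]
[ 0.58567891 -0.1868102   0.05      ]
[ 0.58433023 -0.2441545   0.05      ]
[ 0.5775491  -0.36040987  0.05      ]
```

View pics/topc.png

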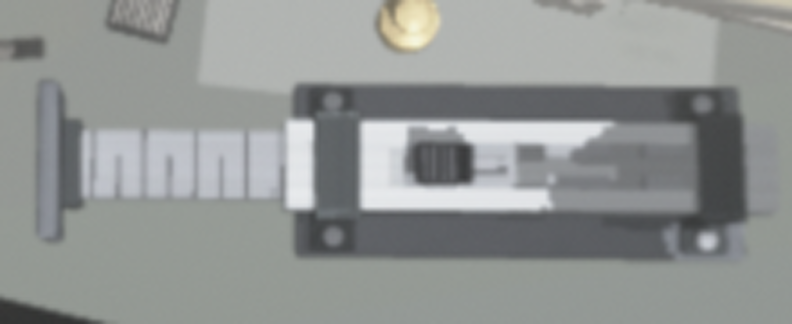

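View pics/sidec.png

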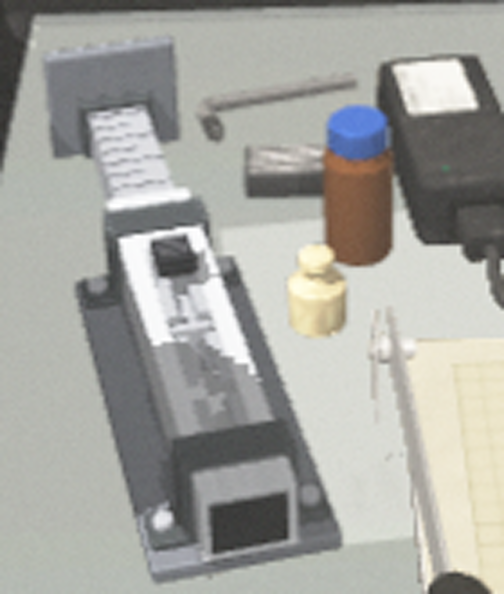

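Run:
```python
from h import *; import pickle
d=pickle.load(open("top0.pkl","rb")); s=pickle.load(open("side0.pkl","rb"))
print("top base px",proj(d,[[0,0,0],[.35,-.2,0],[.585,-.05,.0],[.585,-.05,.25]]))
for p in [(320,100),(320,400),(145,365),(237,30),(200,310)]: print(p,np.round(ray(d,p,.0),3))
for p in [(205,205),(470,90),(218,90),(463,200),(250,222)]: print('side',p,np.round(ray(s,p,.0),3))
Z=.0495
m=ray(d,(359.4,296),Z)[:2]; e=ray(d,(496,297.2),Z)[:2]
print("top mouth",m,"end",e,np.linalg.norm(e-m))
def c(x,y): return (x/3.6+280,y/3.6+250)
for n,p,z in [("m1",c(286,121),Z),("m2",c(286,210),Z),("e1",c(778,127),Z),("e2",c(778,213),Z),("pad-x",c(412,163),.0615),("pad+x",c(472,163),.0615),("padt",c(440,142),.0615),("padb",c(440,185),.0615),("plate out bot",c(37,160),.0715),("plate",c(50,80),.0715),("plate",c(50,241),.0715)]: print(n,np.round(ray(d,p,z),4))
def c(x,y): return (x/3.6+240,y/3.6+220)
print('side')
for n,p,z in [("e1",c(188,468),Z),("e2",c(293,455),Z),("m1",c(107,213),Z),("m2",c(188,193),Z),("pad",c(176,248),.0615),("platetop1",c(45,50),.0715),("platetop2",c(172,38),.0715)]: print(n,np.round(ray(s,p,z),4))
```

```text
top base px [[232.18930918 758.19031221]
 [375.52723495 464.60701062]
 [268.17872552 299.91063845]
 [245.44867175 286.86030983]]
(320, 100) [ 0.894 -0.134  0.   ]
(320, 400) [ 0.44  -0.124  0.   ]
(145, 365) [0.495 0.13  0.   ]
(237, 30) [ 1.014 -0.005  0.   ]
(200, 310) [0.573 0.051 0.   ]
side (205, 205) [0.499 0.199 0.   ]
side (470, 90) [1.503 0.861 0.   ]
side (218, 90) [0.631 1.18  0.   ]
side (463, 200) [1.025 0.048 0.   ]
side (250, 222) [0.578 0.091 0.   ]
top mouth [ 0.58439877 -0.18314293] end [ 0.57841801 -0.37300335] 0.1899545945330593
m1 [ 0.6018 -0.1838  0.0495]
m2 [ 0.5672 -0.1826  0.0495]
e1 [ 0.595  -0.3743  0.0495]
e2 [ 0.5619 -0.372   0.0495]
pad-x [ 0.5835 -0.231   0.0615]
pad+x [ 0.583  -0.2539  0.0615]
padt [ 0.5913 -0.2421  0.0615]
padb [ 0.5749 -0.2413  0.0615]
plate out bot [ 0.5875 -0.0874  0.0715]
plate [ 0.6179 -0.0929  0.0715]
plate [ 0.5568 -0.0919  0.0715]
side
e1 [ 0.5621 -0.3574  0.0495]
e2 [ 0.5987 -0.3616  0.0495]
m1 [ 0.5661 -0.1933  0.0495]
m2 [ 0.6016 -0.1889  0.0495]
pad [ 0.5847 -0.2435  0.0615]
platetop1 [ 0.5598 -0.0872  0.0715]
platetop2 [ 0.6173 -0.0945  0.0715]
```

The measured tube comes out 190 mm long and 34 mm wide, with the pad 60 mm from the mouth, so all agree with the given sizes. The stop's +x is approximately world (-0.03,-1.0). Now the increments to above the pad.

```bash
cat >> h.py <<'E'
from scipy.spatial.transform import Rotation as Ro
AX=np.array([-.0315,-.9995,0]); M=np.array([.5844,-.1832,0]); LAT=np.array([.9995,-.0315,0]) # LAT = right of? 
def st(x,lat,z): # world pt from stop x, lateral(world ~+x), z above sheet
    p=M+AX*x+LAT*lat; p[2]=z+.0075; return p
def to(p):
    o=sensors.get_obs(); R=Ro.from_rotvec(o["tool_rot"]).as_matrix()
    return R.T@(np.array(p)-o["tool_pos"])*100
E
python3 - <<'E'
from h import *
o=sensors.get_obs();R=Ro.from_rotvec(o["tool_rot"]).as_matrix();print(R.round(3))
print("axis in tool",(R.T@AX).round(3))
print(to(st(.055,0,.054+.017+.06)))
E
```

```text
[[ 0.909  0.418 -0.001]
 [ 0.418 -0.909  0.002]
 [ 0.    -0.002 -1.   ]]
axis in tool [-0.446  0.895 -0.001]
[ 42.99055882 -16.46227563  10.91591009]
```

>>> move_arm:
  increments:
    - [5.4, -2.1, 0, 6, 0]
    - [10.8, -4.1, 0, 12, 0]
    - [16.2, -6.2, 0, 18, 0]
    - [21.6, -8.3, 0, 24, 0]
    - [27, -10.3, 1, 26.5, 0]
  newtons: 30

```text
t: 0.78
tool_pos: [0.4647, -0.3604, 0.2391]
tool_rot: [3.14, -0.053, 0.002]
contact_force: [0.5, 0.4, -0.2]
opening: 0.0003
```

Run:
```python
from h import *
o=sensors.get_obs();R=Ro.from_rotvec(o["tool_rot"]).as_matrix();print(R.round(3))
print("axis in tool",(R.T@AX).round(3),o["tool_pos"],o["opening"],ctrl.nose_length,o["q"])
print(to(st(.055,0,.054+.017+.03)))
```

```text
[[ 0.999 -0.034  0.001]
 [-0.034 -0.999 -0.001]
 [ 0.002  0.001 -1.   ]]
axis in tool [0.002 1.    0.001] [ 0.46467784 -0.36035215  0.23906218] 0.00026593331002404603 0.017 [-7.86141551e-01 -2.99319843e-02  1.71168863e+00  1.17410881e-05
  1.45778543e+00  8.18331346e-01]
[ 11.36122959 -12.62651246  13.05575486]
```

>>> move_arm:
  increments:
    - [3.8, -4.2, 2, 0, 0]
    - [7.6, -8.4, 5, 0, 0]
    - [11.4, -12.6, 9, 0, 0]
    - [11.4, -12.6, 11.5, 0, 0]
    - [11.4, -12.6, 13, 0, 0]

```text
t: 1.4
tool_pos: [0.5804, -0.2378, 0.1056]
tool_rot: [-3.139, 0.047, 0.006]
contact_force: [-0.3, 0.2, -0.6]
opening: 0.0002
```

```bash
cat > look.py <<'E'
from h import *; import sys,pickle
k=sys.argv[1]
o=sensors.get_obs();print(o["t"],o["tool_pos"].round(4) if hasattr(o["tool_pos"],'round') else o["tool_pos"],np.round(o["contact_force"],2))
d=np.array(o["tool_pos"])-M; print("stop coords TCP x %.1f lat %.1f tipz %.1f mm"%(d@AX*1e3,d@LAT*1e3,(o["tool_pos"][2]-.017-.0075)*1e3))
for n in sys.argv[2:]:
    d=get_image(n); pickle.dump(d,open(f"{n}{k}.pkl","wb"))
    if n=="top": crop(d,n+k,280,230,220,130,3.6)
    if n=="side": crop(d,n+k,220,200,170,160,3.7)
    if n=="wrist": crop(d,n+k,0,0,640,480,1)
E
python3 look.py 1 side wrist
```

```text
1.4 [ 0.5804 -0.2378  0.1056] [-0.26  0.25 -0.6 ]
stop coords TCP x 54.7 lat -2.2 tipz 81.1 mm
```

View pics/side1.png

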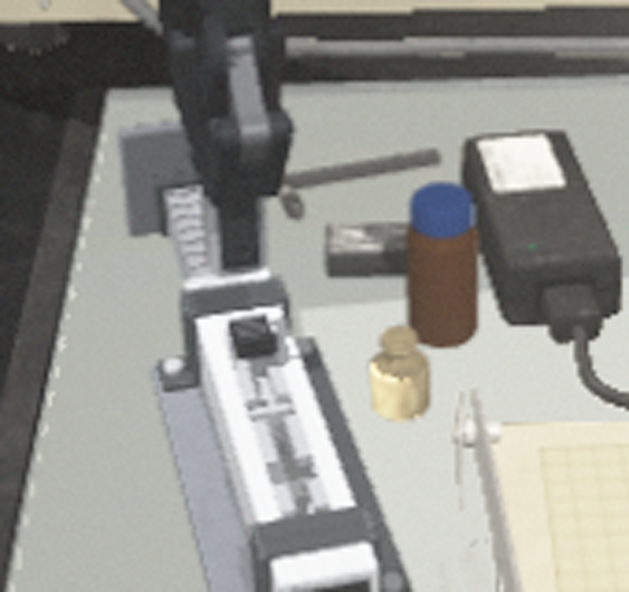

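View pics/wrist1.png

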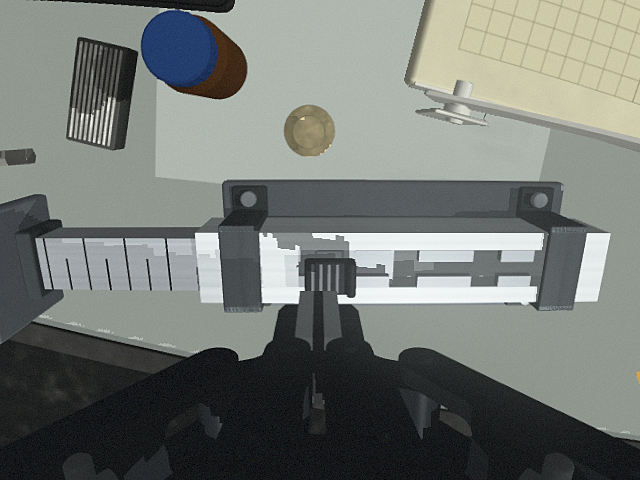

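Run:
```python
from h import *; import pickle
d=pickle.load(open("wrist1.pkl","rb")); crop(d,"w1c",190,170,430,150,1.85)
def sx(p,z):
    X=ray(d,p,z)-M; return np.round([X@AX*1e3,X@LAT*1e3],1)
for n,p,z in [("mouth",(196,262),.0495),("end",(609,262),.0495),("hole2a",(389,262),.0495),("hole2b",(417,262),.0495),("hole3a",(473,262),.0495),("hole3b",(500,262),.0495),("pada",(305,280),.0615),("padb",(355,280),.0615),("tipa",(297,293),.0886),("tipb",(341,293),.0886),("edge up",(400,232),.0495),("edge lo",(400,305),.0495)]: print(n,sx(p,z))
```

```text
mouth [-1.5  3.8]
end [193.    3.8]
hole2a [87.1  4. ]
hole2b [100.   4.]
hole3a [126.1   4. ]
hole3b [138.9   4. ]
pada [49.  -0.1]
padb [70.7 -0.1]
tipa [47.   5.5]
tipb [63.2  5.5]
edge up [91.4 18.2]
edge lo [ 93.4 -17.5]
```

View pics/w1c.png

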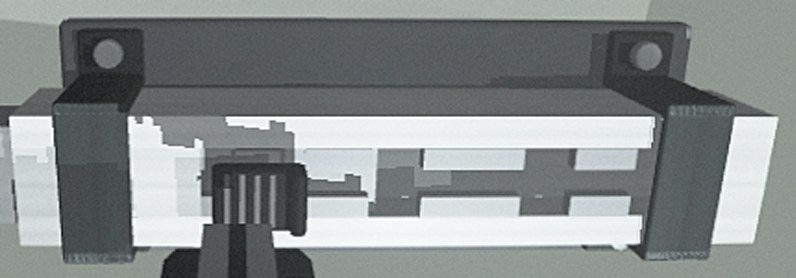

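Hole 2 is seen at about 93 mm from the mouth (travel ~33 mm) and hole 3 at ~132 mm. The closed tip measures about 16 mm along the tube, the pad spans 49-71 mm, and the ridge starts near 67 mm.

```bash
python3 look.py 1b; python3 -c "
from h import *
print(to(st(.058,0,.057+.017)))"
```

```text
1.5 [ 0.5797 -0.2389  0.106 ] [ 0.43 -0.36  0.12]
stop coords TCP x 55.8 lat -2.9 tipz 81.5 mm
[0.30275174 0.22643162 2.44659983]
```

>>> move_arm:
  increments:
    - [0.3, 0.2, 1, 0, 0]
    - [0.3, 0.2, 2, 0, 0]
    - [0.3, 0.2, 2.3, 0, 0]
    - [0.3, 0.2, 2.3, 0, 0]

```text
t: 2.0
tool_pos: [0.584, -0.2414, 0.0852]
tool_rot: [-3.141, 0.05, 0.0]
contact_force: [-1.0, -0.2, -0.1]
opening: -0.0001
```

```bash
python3 look.py 2 wrist side
```

```text
2.0 [ 0.584  -0.2414  0.0852] [-1.   -0.17 -0.05]
stop coords TCP x 58.2 lat 1.4 tipz 60.7 mm
```

View pics/wrist2.png

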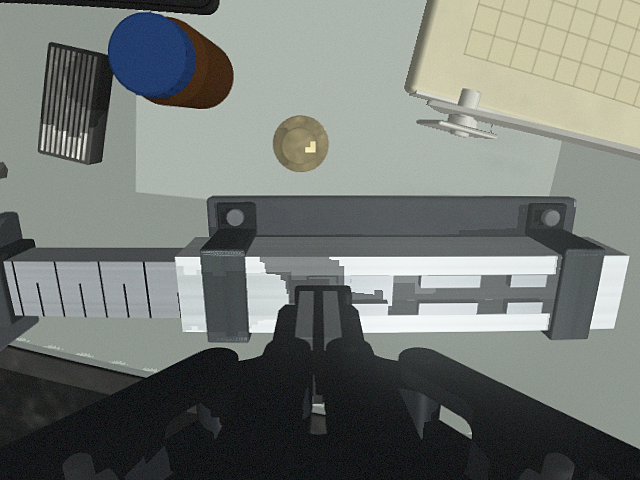

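View pics/side2.png

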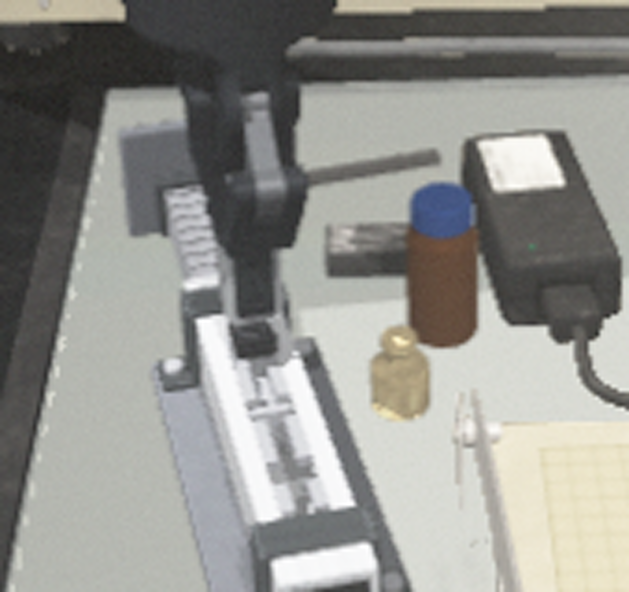

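The wrist view has the tip (297-341, row ~291) over the pad just behind the ridge (right edge ~350); the ridge is clear of the tip. Descending.

>>> move_arm:
  increments:
    - [0, 0, 0.3, 0, 0]
    - [0, 0, 0.6, 0, 0]
    - [0, 0, 0.6, 0, 0]

```text
t: 2.48
tool_pos: [0.5839, -0.2411, 0.0788]
tool_rot: [-3.141, 0.05, 0.001]
contact_force: [-0.5, 0.4, -0.1]
opening: 0.0
```

>>> move_arm:
  increments:
    - [0, 0, 0.2, 0, 0]
    - [0, 0, 0.3, 0, 0]
    - [0, 0, 0.3, 0, 0]

```text
t: 2.85
tool_pos: [0.5843, -0.2414, 0.0767]
tool_rot: [3.141, -0.05, 0.0]
contact_force: [-1.0, 0.5, 3.0]
opening: 0.0001
```

Contact as expected (3 N at about 1.8 mm travel). Press 2.5–3 mm further.

>>> move_arm:
  increments:
    - [0, 0, 0.15, 0, 0]
    - [0, 0, 0.3, 0, 0]
    - [0, 0, 0.3, 0, 0]

```text
t: 3.22
tool_pos: [0.5843, -0.2414, 0.0735]
tool_rot: [3.141, -0.05, 0.0]
contact_force: [-2.1, 0.9, 5.3]
opening: 0.0002
```

>>> move_arm:
  increments:
    - [0, 0.15, 0, 0, 0]
    - [0, 0.3, 0, 0, 0]
    - [0, 0.45, 0, 0, 0]
    - [0, 0.6, 0, 0, 0]
    - [0, 0.8, 0, 0, 0]

```text
t: 3.85
tool_pos: [0.584, -0.2494, 0.0734]
tool_rot: [3.141, -0.05, 0.0]
contact_force: [-1.3, 1.5, 4.5]
opening: -0.0
```

```bash
python3 look.py 3 wrist
```

```text
3.85 [ 0.584  -0.2494  0.0734] [-1.32  1.45  4.52]
stop coords TCP x 66.2 lat 1.7 tipz 48.9 mm
```

View pics/wrist3.png

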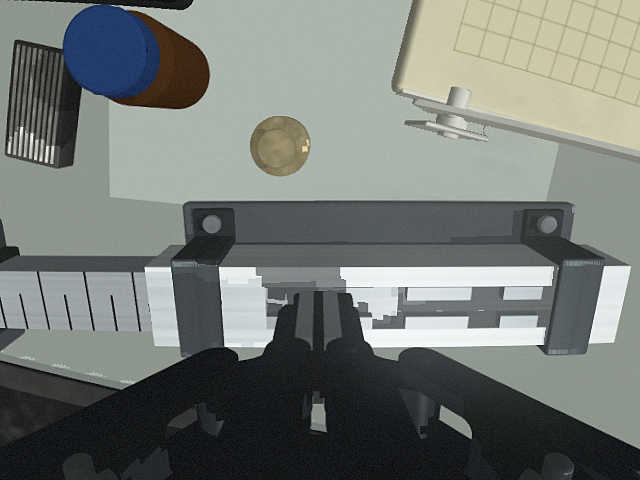

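The scale marks nearest the mouth moved from 34 px to 14 px away (mouth edge now at 147), so the inner tube slides with the pad. Continuing about 7 mm more.

>>> move_arm:
  increments:
    - [0, 0.2, 0, 0, 0]
    - [0, 0.4, 0, 0, 0]
    - [0, 0.6, 0, 0, 0]
    - [0, 0.7, 0, 0, 0]
    - [0, 0.7, 0, 0, 0]

```text
t: 4.53
tool_pos: [0.5838, -0.2566, 0.0734]
tool_rot: [3.141, -0.05, 0.0]
contact_force: [-1.1, 0.4, 5.3]
opening: 0.0003
```

>>> move_arm:
  increments:
    - [0, -0.1, 0, 0, 0]
    - [0, -0.1, -0.3, 0, 0]
    - [0, -0.2, -1, 0, 0]
    - [0, -0.2, -3, 0, 0]
    - [0, -0.2, -3, 0, 0]

```text
t: 5.15
tool_pos: [0.5853, -0.2551, 0.1063]
tool_rot: [3.139, -0.05, 0.007]
contact_force: [0.6, 0.1, -0.5]
opening: 0.0001
```

```bash
python3 look.py 4 wrist top
```

```text
5.15 [ 0.5853 -0.2551  0.1063] [ 0.59  0.05 -0.52]
stop coords TCP x 71.8 lat 3.1 tipz 81.8 mm
```

View pics/wrist4.png

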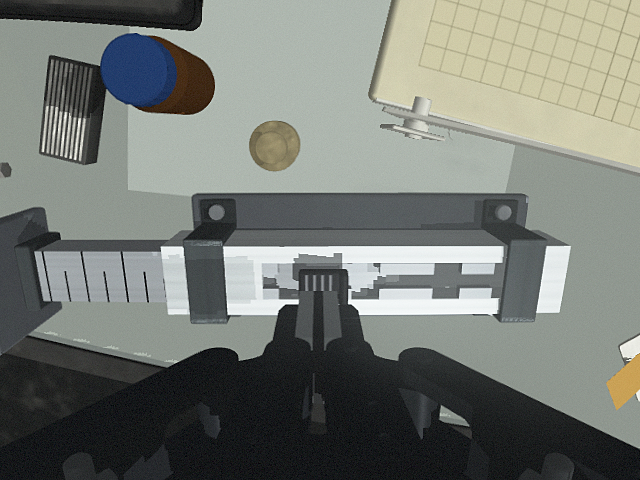

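View pics/top4.png

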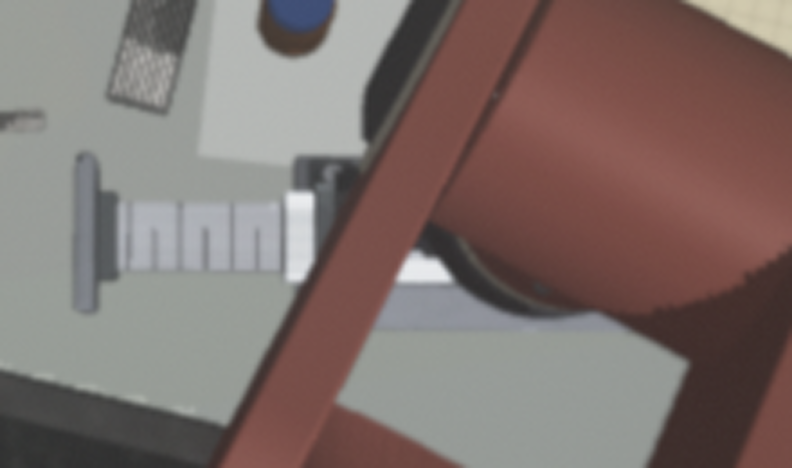

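The plate has moved ~14 mm (crop column 37→74 at 2.6 px/mm), and the wrist view shows the button is between holes. Next: over and beyond the stop plate.

>>> move_arm:
  increments:
    - [-0.1, -2, -3, 0, 0]
    - [-0.3, -7, -4, 0, 0]
    - [-0.3, -12.5, -4, 0, 0]
    - [-0.3, -18, -4, 0, 0]
    - [-0.3, -18.5, -4, 0, 0]

```text
t: 5.88
tool_pos: [0.586, -0.0662, 0.1426]
tool_rot: [-3.141, 0.043, 0.002]
contact_force: [0.1, 0.1, -0.3]
opening: 0.0
```

```bash
python3 look.py 5 wrist top
```

```text
5.875 [ 0.586  -0.0662  0.1426] [ 0.08  0.08 -0.28]
stop coords TCP x -117.0 lat -2.1 tipz 118.1 mm
```

View pics/wrist5.png

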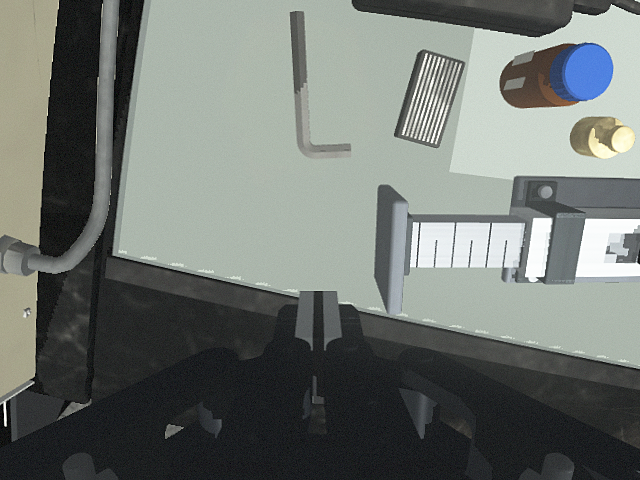

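View pics/top5.png

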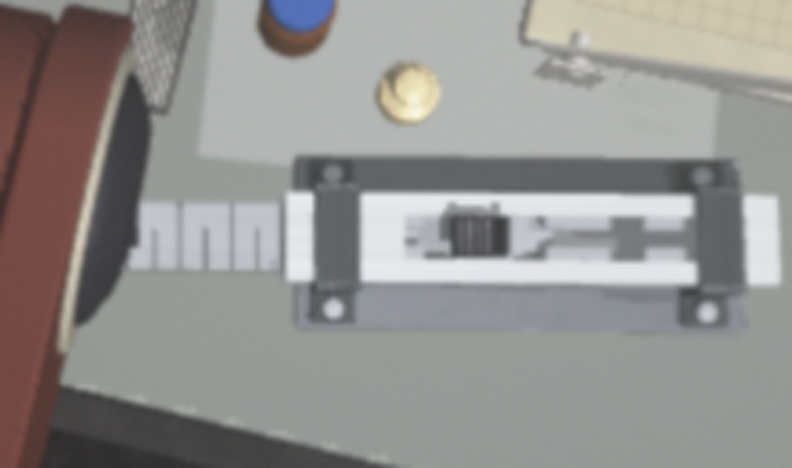

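The wrist view shows clear sheet before the plate (cols 375-408), key up at (325,150) well aside. Lowering.

>>> move_arm:
  increments:
    - [0.2, 0.2, 3, 0, 0]
    - [0.2, 0.4, 6, 0, 0]
    - [0.2, 0.4, 8.5, 0, 0]
    - [0.2, 0.4, 9, 0, 0]
    - [0.2, 0.4, 9, 0, 0]

```text
t: 6.6
tool_pos: [0.5886, -0.0744, 0.0535]
tool_rot: [3.141, -0.052, -0.0]
contact_force: [-0.3, -0.5, 0.5]
opening: 0.0
```

```bash
python3 look.py 6 wrist side
```

```text
6.6 [ 0.5886 -0.0744  0.0535] [-0.33 -0.46  0.49]
stop coords TCP x -108.9 lat 0.8 tipz 29.0 mm
```

View pics/wrist6.png

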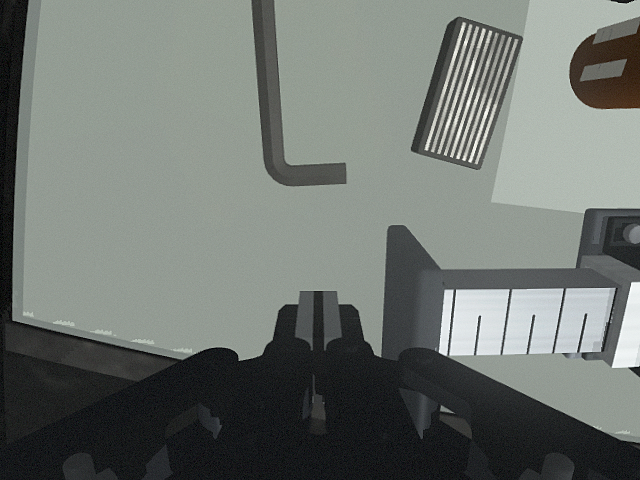

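View pics/side6.png

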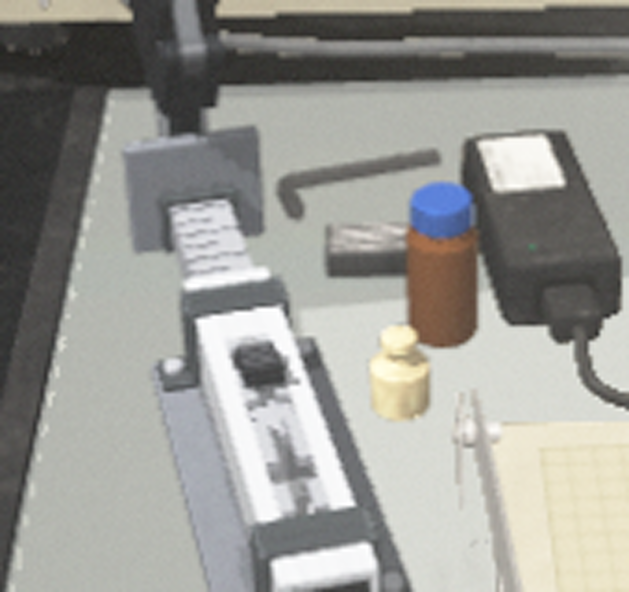

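>>> move_arm:
  increments:
    - [0, 0.4, -0.5, 0, 0]
    - [0, 0.8, -0.7, 0, 0]
    - [0, 1.2, -0.7, 0, 0]
    - [0, 1.5, -0.7, 0, 0]
    - [0, 1.6, -0.7, 0, 0]

```text
t: 7.32
tool_pos: [0.5882, -0.089, 0.0606]
tool_rot: [-3.14, 0.05, -0.0]
contact_force: [-0.2, 3.1, 2.8]
opening: 0.0
```

>>> move_arm:
  increments:
    - [0, 0.2, 0, 0, 0]
    - [0, 0.4, 0, 0, 0]
    - [0, 0.6, 0, 0, 0]
    - [0, 0.8, 0, 0, 0]
    - [0, 0.9, 0, 0, 0]

```text
t: 7.95
tool_pos: [0.5879, -0.0985, 0.0604]
tool_rot: [3.141, -0.05, 0.001]
contact_force: [0.1, 2.9, 3.6]
opening: -0.0002
```

```bash
python3 look.py 7 wrist top
```

```text
7.95 [ 0.5879 -0.0985  0.0604] [0.13 2.94 3.6 ]
stop coords TCP x -84.8 lat 0.8 tipz 35.9 mm
```

View pics/wrist7.png

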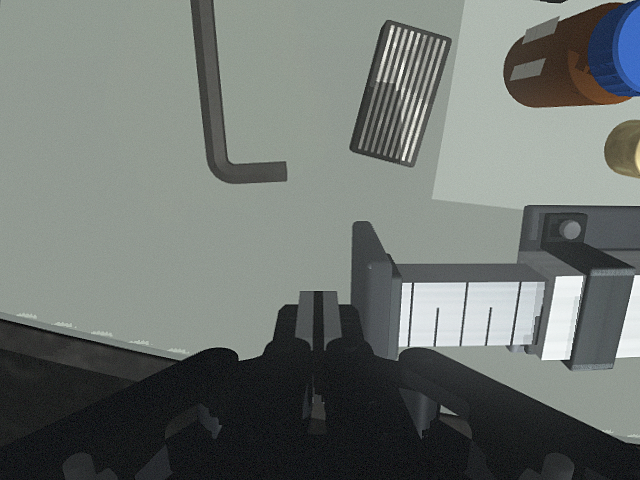

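View pics/top7.png

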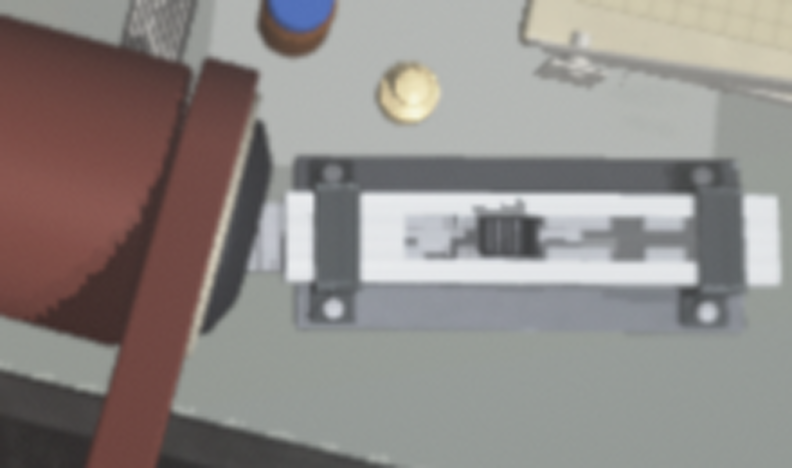

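The tube follows (pad now at crop column 511, ~26 mm total). Fz of 3.6 N suggests the wider knuckle meets the plate's upper edge, so I'll back off, raise 1 cm and push with the tip instead.

>>> move_arm:
  increments:
    - [0, -0.4, 0, 0, 0]
    - [0, -0.4, -0.8, 0, 0]
    - [0, 0.0, -1.2, 0, 0]
    - [0, 0.3, -1.2, 0, 0]
    - [0, 0.5, -1.2, 0, 0]

```text
t: 8.68
tool_pos: [0.5879, -0.1033, 0.0729]
tool_rot: [-3.141, 0.05, -0.001]
contact_force: [0.1, 3.3, 2.7]
opening: 0.0003
```

>>> move_arm:
  increments:
    - [0, 0.15, 0, 0, 0]
    - [0, 0.3, 0, 0, 0]
    - [0, 0.4, 0, 0, 0]

```text
t: 9.05
tool_pos: [0.5873, -0.1078, 0.072]
tool_rot: [3.14, -0.05, -0.0]
contact_force: [0.9, 1.0, 0.5]
opening: -0.0001
```

```bash
python3 look.py 8 wrist top
```

```text
9.05 [ 0.5873 -0.1078  0.072 ] [0.93 1.01 0.52]
stop coords TCP x -75.4 lat 0.5 tipz 47.5 mm
```

View pics/wrist8.png

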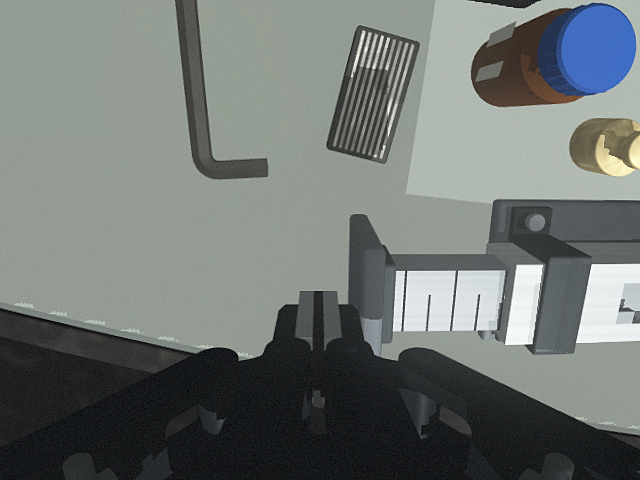

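View pics/top8.png

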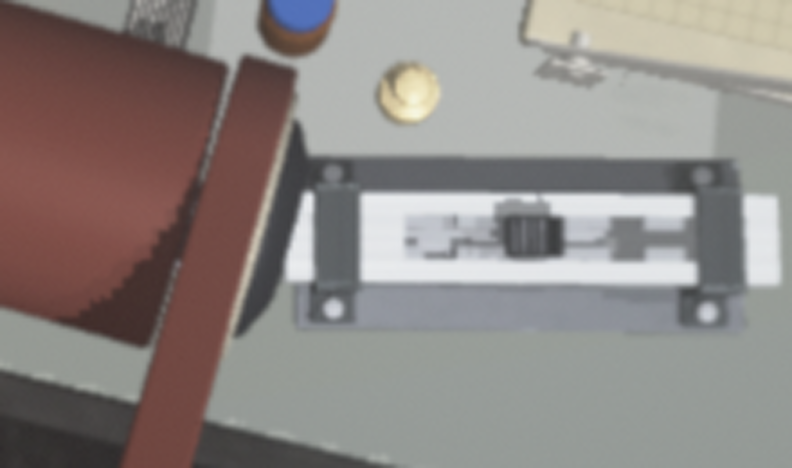

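The pad is now at crop column ~533 (~34 mm of travel) and its shadow has grown like when it was up. Testing with a small further push.

>>> move_arm:
  increments:
    - [0, 0.05, 0, 0, 0]
    - [0, 0.1, 0, 0, 0]
    - [0, 0.1, 0, 0, 0]

```text
t: 9.52
tool_pos: [0.5871, -0.1083, 0.072]
tool_rot: [-3.141, 0.05, 0.001]
contact_force: [0.6, 0.2, -0.7]
opening: 0.0002
```

>>> move_arm:
  increments:
    - [0, 0.05, 0, 0, 0]
    - [0, 0.1, 0, 0, 0]
    - [0, 0.1, 0, 0, 0]

```text
t: 9.9
tool_pos: [0.5871, -0.1087, 0.072]
tool_rot: [-3.14, 0.05, 0.001]
contact_force: [0.5, 4.8, -0.7]
opening: -0.0003
```

>>> move_arm:
  increments:
    - [0, 0.05, 0, 0, 0]
    - [0, 0.1, 0, 0, 0]
    - [0, 0.1, 0, 0, 0]

```text
t: 10.28
tool_pos: [0.5871, -0.1089, 0.072]
tool_rot: [-3.138, 0.05, 0.001]
contact_force: [0.0, 7.7, -1.1]
opening: 0.0001
```

Force rises to 7.7 N with only 0.2 mm of motion, so the tube is blocked. Backing off and checking visually.

>>> move_arm:
  increments:
    - [0, -0.5, 0, 0, 0]
    - [0, -2, -1, 0, 0]
    - [0, -4, -4, 0, 0]
    - [0, -5, -8, 0, 0]
    - [0, -5, -11, 0, 0]

```text
t: 10.9
tool_pos: [0.5898, -0.0595, 0.1856]
tool_rot: [3.14, -0.048, 0.005]
contact_force: [1.4, -0.5, -0.3]
opening: -0.0002
```

```bash
python3 look.py 9 wrist top side
```

```text
10.9 [ 0.5898 -0.0595  0.1856] [ 1.37 -0.51 -0.32]
stop coords TCP x -123.8 lat 1.5 tipz 161.1 mm
```

View pics/wrist9.png

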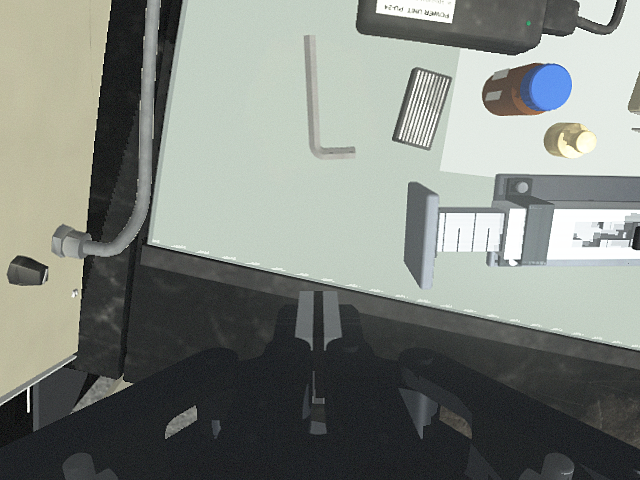

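View pics/top9.png

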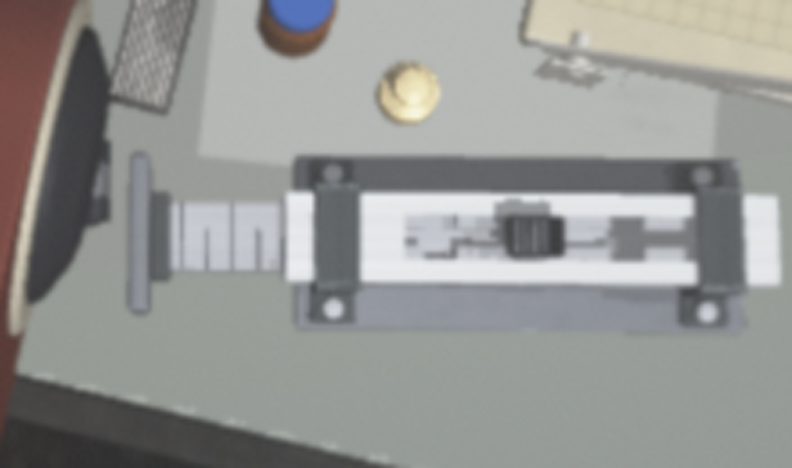

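View pics/side9.png

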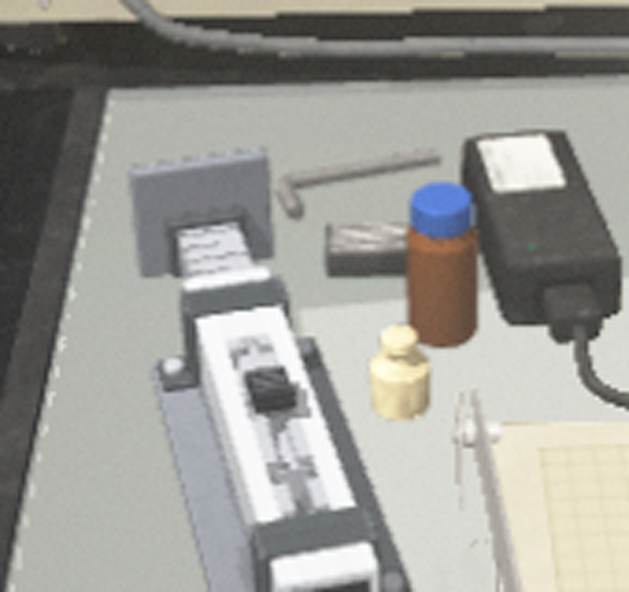

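The top view shows the plate at crop column 127, up from 37 (~34 mm of travel). The pad at 502-565 sits over the second hole, with hole 1 (405-455) behind and hole 3 (612-645) ahead both empty. The vial, weight, jaw and key are where they were. Handing in.

```bash
python3 -c "
from h import *
print(order.finish_job())"
```

```text
the job is handed in; nothing more can be done
None
```

The length stop is now set one hole shorter and locked there, as far as my checks show. I handed the job in at about 11 s.

**What I did:** With the closed fingertip I pressed the button about 5 mm (5.3 N) and dragged it by its ridge about 14 mm. I then let go and pushed the stop plate gently until the button sprang up in the next hole.

**Last checks:**
- **Lock:** the plate did not give under a further 7.7 N push, moving only 0.2 mm. That is well above the 2–4 N sliding friction. I did not pull it back the other way to test.
- **Position:** the pictures show about 34 mm of travel, against about 33 mm measured beforehand for the second hole. The first and third holes are empty.
- **Bystanders:** the vial, brass weight, hexagon key and grip jaw look unmoved in the last pictures.
- **Robot:** it was clear of everything when I handed in.

**One irregularity:** at first the wider knuckle of the gripper met the plate's upper edge, with under 4 N on each axis. I backed off and raised the tool 1.2 cm. The readings still looked like that contact early in the second push. Both were gentle, but not purely the fingertip push I intended.

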